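# Tamp the filter plugs home in the test column

## Robot

A 6-joint arm with a two-finger parallel gripper is mounted at the origin on a cart in front of the work surface, level with it; the furniture and walls round the work are solid. World frame = base frame: x ahead of the robot, y to its left, z up, the work surface at z = 0. Lengths are in mm, angles in rad, forces in N, time in s.
With the tool pointing down it reaches from about 275 to 750 mm from the base axis. Payload 10.2 kg.
Tool frame: the origin (TCP) lies midway between the tips of the shut fingers; the grasp point (between the pads) lies 19 mm behind it; z points along the fingers, y is the line along which they close (so a half turn about z gives the same grasp; the last joint's range is limited). The gripper opens to 88 mm and grips with 3 to 60 N. Pads are 18 mm wide; open, the fingers measure 123 mm over their backs; the gripper's body (75 mm by 187 mm) begins 45 mm behind the grasp point.
Start: joints at [1.011, 0.313, 1.498, -0, 1.331, -0.223], TCP at [173.509, 495.506, 238.72] pointing down, gripper open.
Joint ranges: [-2.94, 2.94], [-0.97, 2.17], [0.19, 2.56], [-1.23, 4.37], [0.02, 3.11], [-2.88, 2.88]. Speed limits (rad/s): [2.39, 2.39, 3.01, 3.14, 3.14, 3.14].

## Interface

Orientations are given as a rotation vector (axis times angle).
In Python, from station import manip gives the robot as it stands.
- The arm moves only by the tool step_arm, never from a script. Its argument "moves" is a list of rows, each a list of 5 numbers: the finger opening in mm, from 0 to 88.1, then the shift along the tool's x, y, z in mm, then the turn about the tool's z in rad. In form: [[hand, x, y, z, turn], ...]. A call has 1 to 12 rows; each row is the pose to reach, as a shift and turn from the pose commanded when the call began, along the tool's axes at that moment; what a row does not reach only later rows make up. A row lasts 1/8 s, in which the tool goes at most 62.5 mm and 10.7 degrees, less where a joint would pass 70% of its speed; a pose out of reach is approached as far as the arm can. A call with a gripper value outside its range is refused whole. The fingers move at their own pace and stop on an object; the grip force is fixed at half the most. Time passes only in rows, so rows that repeat a pose let the fingers close. It gives the time, the measured TCP pose, the force, the opening and the grip force at its end, in the units of the state.
- manip.state(): the state, without advancing time (a new reading comes with each control period).
- manip.read_camera(name): name is "scene" or "side" or "wrist"; returns (picture, depth): 420x560x3 uint8, blue, green, red; 420x560 float32, mm along the optical axis (not along the pixel's ray), 0 where there is no reading.
- manip.camera_model(name): a dict with "fovy" (degrees; the focal length in pixels is half the picture's height over the tangent of half this angle, whatever the lens; pixels are square), "cx", "cy" (the principal point, pixels), "dist" ([k1, k2, p1, p2, k3] as OpenCV has them; the pictures are not rectified), "pose" (4x4, takes a point from camera to world coordinates); the wrist camera has in their place "mount" (4x4, takes a point from camera to tool coordinates, whose origin is the TCP and whose axes are the flange's). Camera axes: x right, y down, z forward; pixel columns grow to the right and rows downward; lengths in mm; the calibration is good to about 2 mm. A picture is of the moment at which its call begins: read the wrist's pose just before it. camera_model takes no time and is no camera call.
- manip.finish_job(): hands the job in; it is judged then, once.
The state is a dict: "t": time; "joint_positions": joint angles; "joint_velocities": joint speeds; "tau": joint torques, N m; "ee_pos": TCP position; "ee_rot": TCP orientation; "ft_force": force on the tool from outside, world axes, zero at the start; "ft_torque": the same for the moment, N m; "grip_width": opening from 0.0 (shut) to 1.0 (fully open); "finger_force": force on a finger pad.
Only numpy, scipy, OpenCV 4.12 (cv2) and the standard library are available. Lean on these libraries where they do the work, as an engineer would, in place of code of your own. Each camera call takes 0.05 s, during which the arm holds its last target. There are 200 camera calls.

## Task

One white filter plug is stuck part way down the upright grey test column. Drop the slimmer loose white plug in on top of it, then take the tamping rod from its pot and press both plugs down the column until they bottom out firmly, leaning on the rod for about half a second with clearly more force than the sliding takes, but without cracking the plugs. Stand the rod back in its pot; leave the fat plug, the jar, the dropper bottle, the beaker and the dish where they are.

Things in the scene. Friction and masses are not known exactly. Their poses are not given: they have to be found in the camera images.
- column: Upright round column of opaque grey plastic with two steel bands, on a dark steel foot (108 mm across, 10 mm thick) fixed to the worktop. Outside diameter 56 mm (61 at the bands), bore 44 mm, 175 mm high; origin at the centre of its underside, z up. Hidden in the bore is a stuck plug, 39 mm in diameter and 45 mm long, above a depth stop.
- column_stop (a point): Point on the bore's axis 8 mm above the worktop: the lowest setting of the hidden depth stop. The stop's top lies 0 to 12 mm above this point, different each time; it is faced with hard rubber that gives 1 mm per 8 N. The stuck plug's underside starts 24 to 38 mm above the stop.
- column_seat (a point): Point on the bore's axis 53 mm above the worktop: top of the stuck plug when home, at the stop's lowest setting (up to 12 mm higher otherwise). The stuck plug slides down only when pushed, at about 7 N all the way (slightly more if fast), and stays where left; on the stop the force rises steeply, 8 N per mm. 12 to 25 N held for half a second is firm; over 40 N between rod and plug cracks the plug.
- column_mouth (a point): Centre of the column's open top, 175 mm above its underside.
- plug: The plug to load: loose solid white ceramic cylinder, 37 mm in diameter, 65 mm long, 0.07 kg, standing upright; origin at the centre of its underside, z along it. It falls freely in the column's bore until it rests on the stuck plug, its top then 142 to 168 mm above the worktop.
- fat_plug: Another loose white plug of the same length (65 mm) but 52 mm in diameter, too fat for the column; the two may stand in either place. Origin at the centre of its underside. Leave it.
- rod: Tamping rod, 150 mm long, 0.16 kg, standing upright in its pot: round steel foot 32 mm in diameter and 14 mm high, steel shaft 18 mm, and a square black handle 24 x 24 mm from 95 to 150 mm above the foot's underside, its faces square to the rod's x and y. Origin at the centre of the foot's underside, z up the rod.
- rod_grip (a point): Point on the rod's axis in the handle, 125 mm above the foot's underside (25 mm below the rod's top): where to grip it.
- pot: Fixed round dark steel pot with open top, slightly flared: 72 mm outside and 64 mm inside at the rim, 56 mm inside at the floor, 32 mm high, floor 6 mm above the worktop; the rod's foot stands on that floor. Origin at the centre of its underside.
- jar: White reagent jar, 66 mm across, 125 mm high, a bystander; origin under its centre.
- dropper: Small dropper bottle, 27 mm across, 85 mm high, a bystander; origin under its centre.
- beaker: Tinted beaker, 75 mm across, 116 mm high, a bystander; origin under its centre.
- dish: Low clear dish, 48 mm across, 17 mm high, a bystander; origin under its centre.
Mind the look-alikes: they are no part of the job. What is shaped like the plug but blue is not meant. Of the things that look like the rod, the larger one is meant.

How it is judged:
By the outcome, as a careful person would: the job done as asked, in the order asked, and still so for the second after the job is handed in, with the robot touching nothing.
It also fails if it takes over 64 s, if anything falls off the work surface, if the arm or the gripper's body presses on something with over 40 N, if the wrist force passes 120 N, or if a joint passes its speed limit or range.

## Working session

There is one attempt and no reset: what is moved stays moved. The work goes in short steps, Python scripts to look and compute and a tool call to move; the robot and the scene stay as the last step left them, time stands still between calls to the robot, and variables do not carry over. Pictures are saved under pics/ and viewed, at most 10 in all, crops included, and the job is handed in when it is done.

Besides the shell and the picture viewer there is one more tool, called after ">>>" as name([rows], argument=value, ...), one row to a line, values as JSON. step_arm: Moves the arm, as the interface text tells. Its arguments: {"type":"object","properties":{"moves":{"type":"array","items":{"type":"array","items":{"type":"number"}}}},"required":["moves"]}

```bash
ls; mkdir -p pics
cat > h.py <<'E'
import numpy as np, cv2
from station import manip
from scipy.spatial.transform import Rotation as R
def K(m):
    f=210/np.tan(np.radians(m['fovy'])/2); return np.array([[f,0,m['cx']],[0,f,m['cy']],[0,0,1.]])
def look(name):
    s=manip.state(); im,d=manip.read_camera(name); m=manip.camera_model(name)
    if 'pose' in m: T=np.array(m['pose'])
    else:
        B=np.eye(4); B[:3,:3]=R.from_rotvec(s['ee_rot']).as_matrix(); B[:3,3]=s['ee_pos']; T=B@np.array(m['mount'])
    v,u=np.mgrid[0:420,0:560].astype(float)
    r=cv2.undistortPoints(np.stack([u.ravel(),v.ravel()],1)[:,None],K(m),np.array(m['dist']))[:,0]
    P=np.c_[r,np.ones(len(r))]*d.reshape(-1,1)
    P=(P@T[:3,:3].T+T[:3,3]).reshape(420,560,3); P[d==0]=np.nan
    return im,P,s
E
python3 - <<'E'
from h import *
for n in ['scene','side','wrist']:
    im,P,s=look(n); cv2.imwrite(f'pics/{n}0.png',im); np.save(f'{n}0.npy',P)
    if n!='wrist': print(n,np.array(manip.camera_model(n)['pose']).round(2).tolist())
print(s)
E
```

```text
pics
scene [[0.84, -0.33, 0.42, 92.53], [-0.54, -0.51, 0.68, -742.11], [-0.01, -0.8, -0.6, 806.58], [0.0, 0.0, 0.0, 1.0]]
side [[0.97, -0.15, 0.19, 341.06], [-0.24, -0.6, 0.77, -821.03], [-0.0, -0.79, -0.62, 775.78], [0.0, 0.0, 0.0, 1.0]]
{'t': 0.1, 'joint_positions': array([ 1.01063788e+00,  3.13379920e-01,  1.49835970e+00, -1.04571776e-05,
        1.33100590e+00, -2.23408589e-01]), 'joint_velocities': array([-0.0002361 , -0.0015546 , -0.00086236,  0.00077674,  0.00242461,
       -0.00121655]), 'tau': array([ 2.73337835e-03, -4.02809286e+01, -2.52646261e+01,  6.95095723e-02,
        3.42092291e-02, -1.03443701e-04]), 'ee_pos': array([173.3676189 , 495.31219028, 238.22605966]), 'ee_rot': array([-5.26393485e-01, -3.09674099e+00,  1.67956795e-03]), 'ft_force': array([ 0.23343792, -0.09815809,  0.20973091]), 'ft_torque': array([ 0.00995179, -0.01317409,  0.00119099]), 'finger_force': 0.0, 'grip_width': 1.0036437974655925}
```

View pics/scene0.png

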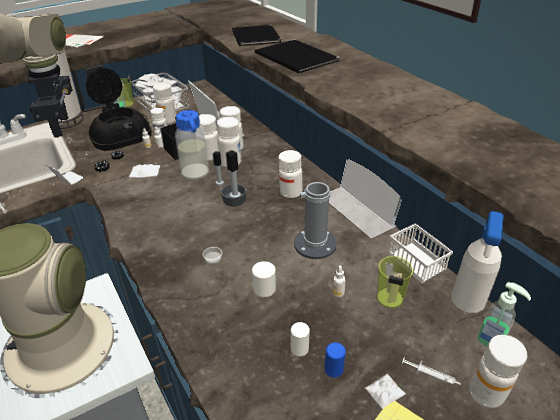

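View pics/side0.png

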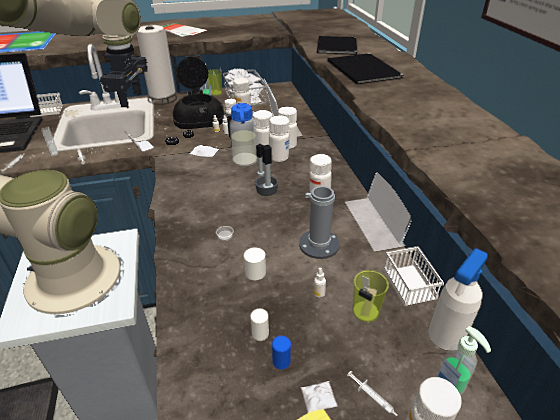

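The scene picture shows these candidates.
- **Plug:** slim white (300,339), fat white (263,279) and blue (335,360). I choose the slim white one.
- **Rod:** the larger one at (233,178) stands in the dark pot, and a smaller one is behind it at (218,167). I choose the larger.
- **Column:** mouth at about (317,190).

I'll measure these and check a crop.

Run:
```python
from h import *
from scipy.optimize import least_squares
def circ(p,r):
    f=least_squares(lambda c:np.hypot(p[:,0]-c[0],p[:,1]-c[1])-r,p.mean(0)[:2]+[10,20],loss='soft_l1'); return f.x.round(1),round(np.abs(f.fun).mean(),2),len(p)
for n in ['scene','side']:
    P=np.load(n+'0.npy')
    c={'slim':((300,339),(260,324)),'fat':((263,279),(255,264)),'col':((317,215),(321,215)),'rod':((233,178),(265,170)),'beak':((393,280),(368,295)),'drop':((339,283),(320,283))}
    for k,(a,b) in c.items():
        u,v=a if n=='scene' else b
        w=P[max(v-60,0):v+60,u-40:u+40].reshape(-1,3); w=w[np.isfinite(w).all(1)]
        q=P[v,u]; w=w[np.hypot(*(w[:,:2]-q[:2]).T)<70]
        if k in('slim','fat'):
            r=18.5 if k=='slim' else 26
            w=w[np.hypot(*(w[:,:2]-q[:2]).T)<2*r+5]
            s=w[(w[:,2]>12)&(w[:,2]<58)]; t=w[(w[:,2]>60)&(w[:,2]<72)]
            print(n,k,q.round(),circ(s,r),'top',t.mean(0).round(1))
        elif k=='col':
            s=w[((w[:,2]>60)&(w[:,2]<100))]; print(n,k,q.round(),circ(s,28)); t=w[(w[:,2]>171)&(w[:,2]<180)]; print('mouth mid',((t.max(0)+t.min(0))/2).round(1),t.mean(0).round(1))
            f=w[(w[:,2]>7)&(w[:,2]<14)]; print(' foot',f.min(0).round(1),f.max(0).round(1))
        else:
            for lo,hi in ((15,35),(40,90),(105,150),(150,162)):
                t=w[(w[:,2]>lo)&(w[:,2]<hi)]
                if len(t)>3: print(n,k,q.round(),lo,t.min(0).round(1),t.max(0).round(1),t.mean(0).round(1),len(t))
a=cv2.imread('pics/scene0.png'); b=cv2.imread('pics/side0.png')
x=cv2.resize(a[130:220,180:280],(400,360),interpolation=2); y=cv2.resize(a[300:390,270:370],(400,360),interpolation=2)
cv2.imwrite('pics/crop.png',np.hstack([x,y]))
```

```text
scene slim [ 412. -287.   56.] (array([ 420.6, -272.4]), np.float64(0.61), 253) top [ 419.3 -274.6   65.6]
scene fat [ 431. -114.   59.] (array([444. , -92.4]), np.float64(0.82), 323) top [441.9 -96.1  65.5]
scene col [616. -54. 117.] (array([629.8, -31.6]), np.float64(0.95), 284)
mouth mid [629.3 -33.9 175.5] [627.5 -34.5 175.1]
 foot [575.2 -87.5   7.2] [683.1  14.3  14. ]
scene rod [547. 246.  77.] 15 [509.9 212.4  15.2] [580.2 288.   34.8] [543.2 245.2  25.4] 310
scene rod [547. 246.  77.] 40 [539.3 239.4  42.1] [557.1 258.2  89.7] [547.  246.2  66.3] 95
scene rod [547. 246.  77.] 105 [534.2 232.6 105.8] [563.6 265.5 149.8] [546.  244.2 128.1] 166
scene rod [547. 246.  77.] 150 [536.  237.5 150.5] [562.5 262.2 159.4] [548.2 248.7 155.6] 58
scene beak [ 636. -296.   98.] 15 [ 632.4 -303.8   15.1] [ 679.4 -248.    34.9] [ 645.8 -287.8   24.9] 164
scene beak [ 636. -296.   98.] 40 [ 628.7 -307.6   40. ] [ 699.6 -238.9   90. ] [ 660.8 -276.8   69.5] 774
scene beak [ 636. -296.   98.] 105 [ 630.9 -310.6  105. ] [ 657.6 -262.5  118. ] [ 643.  -292.2  109.9] 22
scene drop [ 571. -204.  
[... 762 characters left out ...]
248.  75.] 105 [537.1 234.2 105.4] [562.2 264.2 149.7] [548.7 242.9 128.2] 127
side rod [543. 248.  75.] 150 [537.  237.1 150.1] [562.8 263.  155.7] [550.  249.  153.5] 40
side beak [ 646. -303.   98.] 15 [ 635.4 -304.4   15. ] [ 687.9 -260.6   34.9] [ 653.4 -293.    24.8] 143
side beak [ 646. -303.   98.] 40 [ 631.4 -311.5   40.1] [ 699.5 -236.8   90. ] [ 663.8 -276.7   67.8] 758
side beak [ 646. -303.   98.] 105 [ 640.  -302.6  105.2] [ 661.4 -264.8  114.1] [ 645.1 -294.4  110.9] 11
side drop [ 577. -203.   45.] 15 [ 565.7 -209.7   15.1] [ 591.  -193.1   35. ] [ 576.6 -204.    25.1] 73
side drop [ 577. -203.   45.] 40 [ 565.4 -209.7   40. ] [ 591.1 -188.5   84.5] [ 577.  -199.    57.6] 148
```

View pics/crop.png

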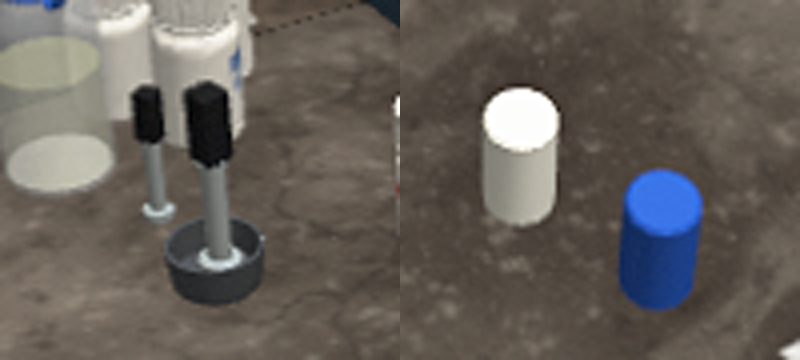

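The crop shows the large rod in its dark pot with the smaller rod behind it, and the slim white plug beside the blue one, so both choices hold.

```bash
cat >> h.py <<'E'
def shift(x,y,z,s=None):
    s=s or manip.state(); M=R.from_rotvec(s['ee_rot']).as_matrix()
    return (M.T@(np.array([x,y,z])-s['ee_pos'])).round(1)
def tool(s=None):
    s=s or manip.state(); M=R.from_rotvec(s['ee_rot']).as_matrix(); return M.round(3)
E
python3 - <<'E'
from h import *
P=np.load('scene0.npy'); print('blue',P[352,335],P[345,335])
print(shift(421,-272.5,180)); print(tool()); print(np.array(manip.camera_model('wrist')['mount']).round(3),manip.camera_model('wrist')['fovy'])
E
```

```text
blue [ 444.97329332 -352.93544451   67.05006199] [ 455.31773106 -339.49469851   65.18273022]
[-487.4 -642.8   58.8]
[[-0.944  0.33  -0.001]
 [ 0.33   0.944 -0.001]
 [ 0.    -0.001 -1.   ]]
[[-1.00000e-03 -9.47000e-01 -3.22000e-01  8.44730e+01]
 [ 1.00000e+00 -1.00000e-03 -0.00000e+00  4.40000e-02]
 [ 0.00000e+00 -3.22000e-01  9.47000e-01 -1.46035e+02]
 [ 0.00000e+00  0.00000e+00  0.00000e+00  1.00000e+00]] 69.57111988578166
```

>>> step_arm([
  [88,-487.4,-642.8,20,0],
  [88,-487.4,-642.8,20,0],
  [88,-487.4,-642.8,20,0],
  [88,-487.4,-642.8,20,0],
  [88,-487.4,-642.8,20,0],
  [88,-487.4,-642.8,20,0],
  [88,-487.4,-642.8,20,0],
  [88,-487.4,-642.8,20,0],
  [88,-487.4,-642.8,20,0],
  [88,-487.4,-642.8,58.8,0],
  [88,-487.4,-642.8,58.8,0],
  [88,-487.4,-642.8,58.8,0],
])

```text
t: 1.65
ee_pos: [402.9, -217.4, 190.4]
ee_rot: [0.528, 3.097, 0.0]
ft_force: [0.9, 0.4, 0.4]
grip_width: 0.997
finger_force: 0.0
```

>>> step_arm([
  [88,-35,-46,10,0],
  [88,-35,-46,10,0],
  [88,-35,-46,10,0],
])

```text
t: 2.02
ee_pos: [420.3, -269.6, 180.7]
ee_rot: [-0.527, -3.096, -0.001]
ft_force: [0.3, 0.8, 0.3]
grip_width: 0.997
finger_force: 0.0
```

Run:
```python
from h import *
im,P,s=look('wrist'); cv2.imwrite('pics/w1.png',im)
print(s['ee_pos'])
w=P.reshape(-1,3); t=w[(w[:,2]>55)&(w[:,2]<75)&(np.hypot(w[:,0]-421,w[:,1]+272)<40)]
print(len(t),((t.max(0)+t.min(0))/2).round(1),np.median(t,0).round(1),t.mean(0).round(1),np.ptp(t,0))
print(shift(421,-272.5,29))
```

```text
[ 420.2855968  -269.62171782  180.71322533]
1246 [ 420.3 -271.7   61.3] [ 418.6 -271.1   64.9] [ 418.7 -271.2   64.6] [36.65822537 36.29335689 11.91060852]
[ -1.6  -2.9 152.1]
```

View pics/w1.png

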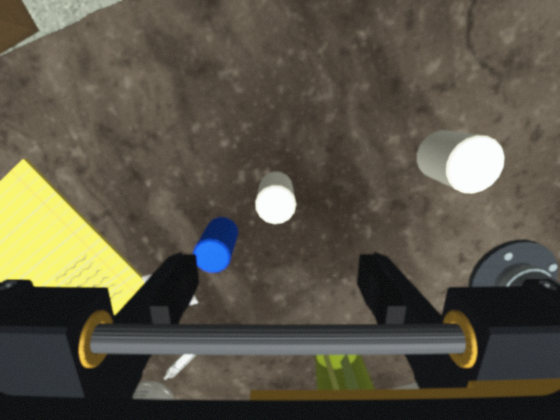

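The wrist view shows the slim plug at (276,200), clear of the blue one at (213,250), and the fat one at (475,163). Descending on the slim plug.

>>> step_arm([
  [88,-0.5,-2.2,60,0],
  [88,-0.5,-2.2,110,0],
  [88,-0.5,-2.2,151,0],
  [88,-0.5,-2.2,151,0],
  [88,-0.5,-2.2,151,0],
  [30,-0.5,-2.2,151,0],
  [30,-0.5,-2.2,151,0],
  [30,-0.5,-2.2,151,0],
  [30,-0.5,-2.2,151,0],
  [30,-0.5,-2.2,151,0],
])

```text
t: 3.32
ee_pos: [420.3, -272.4, 29.9]
ee_rot: [-0.527, -3.097, -0.0]
ft_force: [-0.6, 0.7, -0.8]
grip_width: 0.456
finger_force: 0.0
```

>>> step_arm([
  [28,0,0,0,0],
  [28,0,0,0,0],
  [28,0,0,0,0],
])

```text
t: 3.7
ee_pos: [420.3, -272.4, 29.9]
ee_rot: [-0.527, -3.097, -0.0]
ft_force: [-0.1, 0.3, 0.0]
grip_width: 0.412
finger_force: 30.0
```

>>> step_arm([
  [28,0,0,-15,0],
  [28,0,0,-65,0],
  [28,0,0,-125,0],
  [28,0,0,-180,0],
  [28,-20,40,-220,0],
  [28,-50,90,-250,0],
  [28,-80,140,-260,0],
  [28,-110,180,-260,0],
  [28,-119,206,-260,0],
  [28,-119,206,-260,0],
  [28,-119,206,-260,0],
])

```text
t: 5.08
ee_pos: [600.1, -117.8, 290.5]
ee_rot: [0.527, 3.097, -0.001]
ft_force: [0.6, -0.6, -1.2]
grip_width: 0.411
finger_force: 30.0
```

Run:
```python
from h import *
im,P,s=look('wrist'); cv2.imwrite('pics/w2.png',im); np.save('w2.npy',P)
print(s['ee_pos'],s['ft_force'])
w=P.reshape(-1,3); t=w[(w[:,2]>168)&(w[:,2]<182)&(np.hypot(w[:,0]-630,w[:,1]+32)<45)]
print(len(t),((t.max(0)+t.min(0))/2).round(1),np.median(t,0).round(1),np.ptp(t,0))
c=cv2.fitEllipse(t[:,:2].astype(np.float32)) if len(t)>5 else 0
h=cv2.minEnclosingCircle(t[:,:2].astype(np.float32)); print(h)
```

```text
[ 600.10439563 -117.84192033  290.52971925] [ 0.63952753 -0.56340201 -1.20846642]
1320 [628.8 -31.4 172.5] [627.5 -30.6 174.5] [56.71037786 54.97801321  8.94201393]
((628.1353149414062, -31.09230613708496), 29.101856231689453)
```

View pics/w2.png

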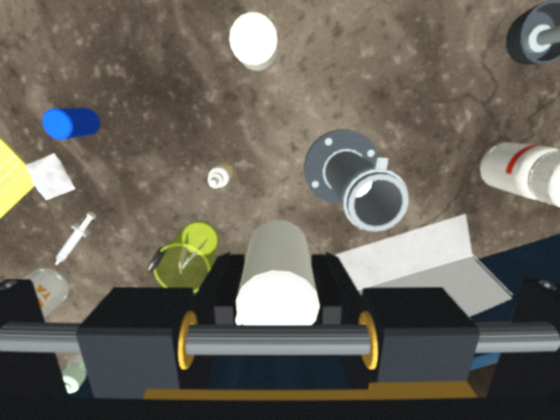

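The wrist view shows the column mouth at (377,199) with the stuck plug visible inside, and the held plug at (275,270). Inserting now.

>>> step_arm([
  [28,1.4,50,10,0],
  [28,1.4,80,40,0],
  [28,1.4,90.9,65,0],
  [28,1.4,90.9,70,0],
  [28,1.4,90.9,75,0],
  [28,1.4,90.9,80,0],
  [28,1.4,90.9,84,0],
  [28,1.4,90.9,88,0],
  [28,1.4,90.9,92,0],
  [28,1.4,90.9,92,0],
])

```text
t: 6.38
ee_pos: [629.3, -31.0, 197.6]
ee_rot: [-0.526, -3.097, -0.0]
ft_force: [0.2, 0.7, -1.0]
grip_width: 0.407
finger_force: 30.0
```

>>> step_arm([
  [28,0,0,4,0],
  [28,0,0,8,0],
  [28,0,0,13,0],
  [28,0,0,13,0],
  [28,0,0,13,0],
])

```text
t: 7.0
ee_pos: [629.4, -31.1, 185.0]
ee_rot: [0.527, 3.097, -0.0]
ft_force: [-0.7, -0.2, 0.4]
grip_width: 0.412
finger_force: 30.0
```

>>> step_arm([
  [60,0,0,0,0],
  [60,0,0,0,0],
  [60,0,0,0,0],
  [70,0,0,0,0],
  [88,0,0,-40,0],
  [88,0,0,-85,0],
  [88,40,55,-85,0],
  [88,80,110,-85,0],
  [88,120,170,-85,0],
  [88,160,225,-85,0],
  [88,168,238,-85,0],
  [88,168,238,-85,0],
])

```text
t: 8.5
ee_pos: [548.5, 251.4, 270.0]
ee_rot: [0.521, 3.098, 0.0]
ft_force: [0.1, -0.4, -0.2]
grip_width: 0.999
finger_force: 0.0
```

Run:
```python
from h import *
im,P,s=look('wrist'); cv2.imwrite('pics/w3.png',im); np.save('w3.npy',P)
print(s['ee_pos'],s['ft_force'])
w=P.reshape(-1,3)
for lo,hi,r in ((148,162,30),(28,36,45)):
    t=w[(w[:,2]>lo)&(w[:,2]<hi)&(np.hypot(w[:,0]-549,w[:,1]-249)<r)]
    print(len(t),((t.max(0)+t.min(0))/2).round(1),np.median(t,0).round(1)); r=cv2.minAreaRect(t[:,:2].astype(np.float32)); print(r)
# loaded plug top check by the scene cams
for n in ('scene','side'):
    a,P,_=look(n); w=P.reshape(-1,3); t=w[(np.hypot(w[:,0]-629.5,w[:,1]+31.5)<17)&(w[:,2]<174)&(w[:,2]>100)]; print(n,len(t),np.percentile(t[:,2],[5,50,95]) if len(t) else 0)
    if n=='scene': cv2.imwrite('pics/c3.png',cv2.resize(a[150:270,250:400],(600,480),interpolation=2))
w=np.load('w2.npy').reshape(-1,3);t=w[(np.hypot(w[:,0]-628.5,w[:,1]+31.3)<16)];print(np.percentile(t[:,2],[5,25,50,75,95]))
```

```text
[548.53100981 251.38690577 269.97898947] [ 0.14244899 -0.42076506 -0.19641393]
689 [549.  252.6 153.3] [547.8 253.1 155.7]
((549.1968994140625, 252.521728515625), (23.916664123535156, 24.30420684814453), 11.378987312316895)
458 [543.3 251.4  32. ] [536.8 257.8  31.8]
((541.0787353515625, 252.1982879638672), (71.08348846435547, 63.41270446777344), 76.04141998291016)
scene 18 [153.56981387 155.65565972 157.16990533]
side 18 [151.23043119 152.58810726 153.26432735]
[355.90977777 360.41017216 364.2748292  368.37068636 373.0941641 ]
```

View pics/w3.png

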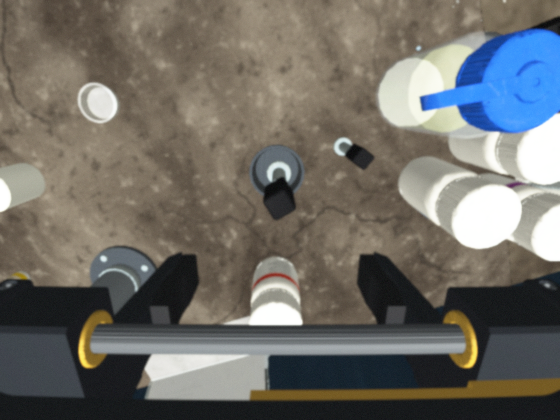

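View pics/c3.png

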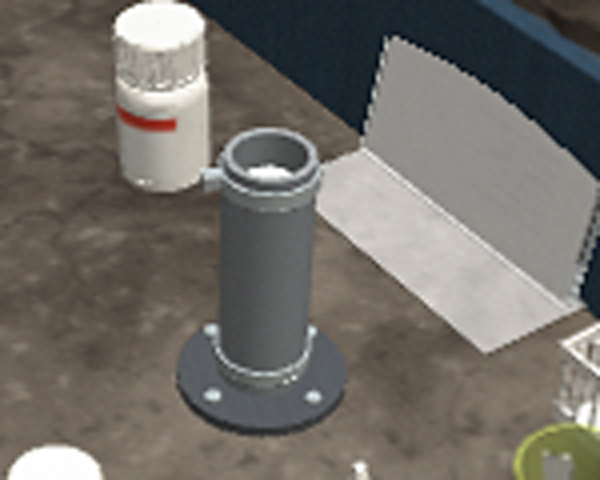

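The wrist view shows the large rod's handle top at (280,205), with the small rod at (355,150) and the jar at (275,290), both clear. In the scene crop, the loaded plug sits in the column with its top at about 154 mm. I'll turn to the handle's faces and grip it.

>>> step_arm([
  [50,-0.2,1.2,20,-0.18],
  [50,-0.2,1.2,40,-0.36],
  [50,-0.2,1.2,60,-0.53],
  [50,-0.2,1.2,80,-0.53],
  [50,-0.2,1.2,80,-0.53],
  [50,-0.2,1.2,105,-0.53],
  [50,-0.2,1.2,130,-0.53],
  [50,-0.2,1.2,158,-0.53],
  [50,-0.2,1.2,158,-0.53],
  [50,-0.2,1.2,158,-0.53],
])

```text
t: 9.9
ee_pos: [551.0, 250.0, 113.7]
ee_rot: [-0.302, 3.125, 0.0]
ft_force: [0.1, 0.3, 0.5]
grip_width: 0.562
finger_force: 0.0
```

>>> step_arm([
  [14,0,0,0,0],
  [14,0,0,0,0],
  [14,0,0,0,0],
  [14,0,0,0,0],
  [14,0,0,0,0],
  [14,0,0,0,0],
  [14,0,0,0,0],
])

```text
t: 10.78
ee_pos: [550.2, 250.2, 112.2]
ee_rot: [-0.303, 3.127, 0.0]
ft_force: [-0.4, 1.1, 3.0]
grip_width: 0.269
finger_force: 30.0
```

>>> step_arm([
  [14,0,0,-15,0],
  [14,0,0,-50,0],
  [14,0,0,-110,0],
  [14,0,0,-160,0],
  [14,0,-20,-190,0],
  [14,-4,-70,-190,0],
  [14,-9,-125,-190,0],
  [14,-14,-180,-190,0],
  [14,-19,-235,-190,0],
  [14,-23.5,-280,-190,0],
  [14,-23.5,-291,-190,0],
  [14,-23.5,-291,-190,0],
])

```text
t: 12.28
ee_pos: [628.8, -30.9, 302.1]
ee_rot: [0.302, -3.127, -0.0]
ft_force: [-0.1, 0.5, -1.6]
grip_width: 0.266
finger_force: 30.0
```

>>> step_arm([
  [14,0,0,0,0],
  [14,0,0,0,0],
])

```text
t: 12.52
ee_pos: [628.8, -29.7, 302.3]
ee_rot: [-0.305, 3.126, -0.0]
ft_force: [-0.4, -0.2, -1.9]
grip_width: 0.272
finger_force: 30.0
```

Run:
```python
from h import *
print(manip.state()['ft_force'],shift(629,-31.3,285))
for n in ('scene','side'):
    a,P,s=look(n); w=P.reshape(-1,3)
    t=w[(np.hypot(w[:,0]-629,w[:,1]+31)<25)&(w[:,2]>180)&(w[:,2]<300)]
    print(n,np.sort(t[:,2])[:5].round(1))
    for lo,hi in((190,208),(212,240),(250,272)):
        q=t[(t[:,2]>lo)&(t[:,2]<hi)]; print(lo,len(q),q.mean(0).round(1),q.min(0).round(1),q.max(0).round(1)) if len(q) else 0
    if n=='scene': A=a
cv2.imwrite('pics/c4.png',np.hstack([cv2.resize(A[60:270,230:400],(390,480)),cv2.resize(a[70:280,235:405],(390,480))]))
```

```text
[-0.38608087 -0.18786293 -1.93913019] [ 0.2 -1.6 17.3]
scene [198.4 198.5 199.  199.  199.5]
190 46 [621.5 -40.  203.8] [611.6 -47.3 198.4] [637.3 -23.8 208. ]
212 87 [624.1 -35.9 225.3] [613.8 -41.3 212. ] [635.8 -25.1 239.9]
250 66 [624.5 -36.1 261.3] [617.8 -42.  250.8] [633.3 -28.1 271.6]
side [194.6 196.7 197.  197.2 197.3]
190 73 [626.1 -39.  203.3] [613.8 -48.2 194.6] [644.5 -18.9 208. ]
212 74 [627.2 -37.  226.6] [619.4 -41.8 212. ] [638.4 -27.6 240. ]
250 62 [627.4 -36.3 260.5] [620.4 -40.9 250.3] [637.7 -26.7 271.5]
```

View pics/c4.png

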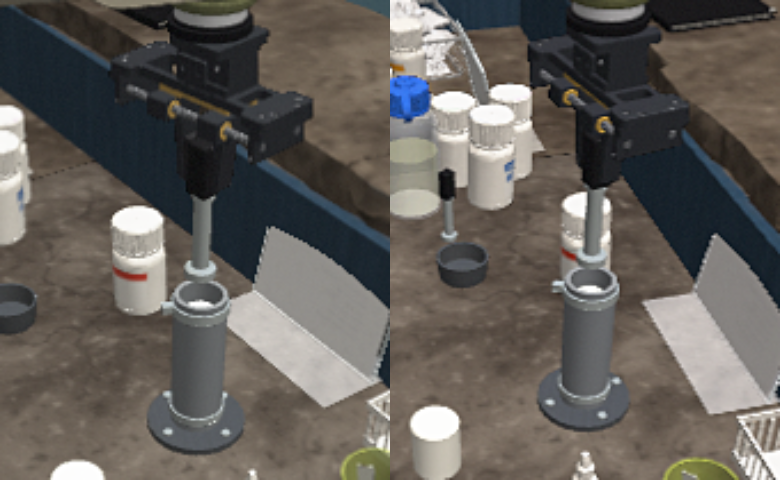

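The rod hangs upright just above the mouth, its foot at (200,270) left and (592,262) right. Lowering into the bore with a small correction.

>>> step_arm([
  [14,-0.7,-1.7,5,0],
  [14,-0.7,-1.7,12,0],
  [14,-0.7,-1.7,18,0],
  [14,-0.7,-1.7,24,0],
  [14,-0.7,-1.7,30,0],
  [14,-0.7,-1.7,35,0],
  [14,-0.7,-1.7,35,0],
])

```text
t: 13.5
ee_pos: [629.9, -32.5, 266.5]
ee_rot: [0.303, -3.126, -0.0]
ft_force: [-0.0, -0.3, -1.2]
grip_width: 0.27
finger_force: 30.0
```

>>> step_arm([
  [14,0,0,3,0],
  [14,0,0,6,0],
  [14,0,0,9,0],
  [14,0,0,11,0],
  [14,0,0,13,0],
])

```text
t: 14.12
ee_pos: [630.2, -32.5, 254.4]
ee_rot: [-0.303, 3.126, -0.001]
ft_force: [-0.5, 0.2, 3.9]
grip_width: 0.267
finger_force: 30.0
```

>>> step_arm([
  [14,0,0,2,0],
  [14,0,0,4,0],
  [14,0,0,6,0],
  [14,0,0,8,0],
])

```text
t: 14.62
ee_pos: [630.1, -32.5, 245.8]
ee_rot: [-0.303, 3.127, -0.0]
ft_force: [0.2, -0.7, 5.0]
grip_width: 0.272
finger_force: 30.0
```

>>> step_arm([
  [14,0,0,2,0],
  [14,0,0,4,0],
  [14,0,0,6,0],
])

```text
t: 15.0
ee_pos: [630.0, -32.5, 239.8]
ee_rot: [-0.303, 3.127, -0.0]
ft_force: [0.2, 0.3, 4.8]
grip_width: 0.271
finger_force: 30.0
```

Sliding reads about 5 N (7 N with the rod's weight). From here I go in 1 mm steps.

>>> step_arm([
  [14,0,0,1,0],
  [14,0,0,2,0],
  [14,0,0,3,0],
])

```text
t: 15.38
ee_pos: [630.0, -32.5, 236.9]
ee_rot: [0.303, -3.127, 0.0]
ft_force: [0.2, -0.4, 4.8]
grip_width: 0.269
finger_force: 30.0
```

>>> step_arm([
  [14,0,0,1,0],
  [14,0,0,2,0],
])

```text
t: 15.62
ee_pos: [630.0, -32.4, 234.9]
ee_rot: [-0.303, 3.127, -0.0]
ft_force: [-0.1, -0.5, 4.6]
grip_width: 0.268
finger_force: 30.0
```

>>> step_arm([
  [14,0,0,1,0],
  [14,0,0,2,0],
])

```text
t: 15.88
ee_pos: [630.0, -32.5, 232.9]
ee_rot: [0.303, -3.127, -0.0]
ft_force: [0.2, -0.6, 4.1]
grip_width: 0.27
finger_force: 30.0
```

>>> step_arm([
  [14,0,0,1,0],
  [14,0,0,2,0],
])

```text
t: 16.12
ee_pos: [630.0, -32.5, 230.9]
ee_rot: [-0.303, 3.127, -0.0]
ft_force: [0.6, 0.4, 6.2]
grip_width: 0.265
finger_force: 30.0
```

>>> step_arm([
  [14,0,0,1,0],
  [14,0,0,2,0],
])

```text
t: 16.38
ee_pos: [630.0, -32.5, 228.9]
ee_rot: [0.303, -3.127, 0.0]
ft_force: [1.4, -1.2, 3.5]
grip_width: 0.274
finger_force: 30.0
```

>>> step_arm([
  [14,0,0,1,0],
  [14,0,0,2,0],
])

```text
t: 16.62
ee_pos: [630.0, -32.5, 226.9]
ee_rot: [-0.303, 3.127, -0.0]
ft_force: [0.1, -0.2, 4.5]
grip_width: 0.268
finger_force: 30.0
```

>>> step_arm([
  [14,0,0,1,0],
  [14,0,0,1,0],
])

```text
t: 16.88
ee_pos: [630.0, -32.4, 225.8]
ee_rot: [0.303, -3.127, -0.0]
ft_force: [-0.1, -0.7, 3.9]
grip_width: 0.272
finger_force: 30.0
```

>>> step_arm([
  [14,0,0,1,0],
  [14,0,0,1,0],
])

```text
t: 17.12
ee_pos: [630.1, -32.5, 225.3]
ee_rot: [-0.303, 3.126, -0.0]
ft_force: [-0.4, -0.3, 6.1]
grip_width: 0.271
finger_force: 30.0
```

>>> step_arm([
  [14,0,0,1,0],
  [14,0,0,1,0],
])

```text
t: 17.38
ee_pos: [630.2, -32.5, 224.9]
ee_rot: [-0.303, 3.126, -0.001]
ft_force: [-0.4, -0.5, 9.0]
grip_width: 0.269
finger_force: 30.0
```

>>> step_arm([
  [14,0,0,1,0],
  [14,0,0,2,0],
])

```text
t: 17.62
ee_pos: [630.4, -32.5, 223.8]
ee_rot: [-0.303, 3.124, -0.001]
ft_force: [-1.5, 1.0, 16.5]
grip_width: 0.27
finger_force: 30.0
```

>>> step_arm([
  [14,0,0,1,0],
])

```text
t: 17.75
ee_pos: [630.6, -32.5, 223.5]
ee_rot: [-0.303, 3.123, -0.002]
ft_force: [-2.1, 0.4, 20.6]
grip_width: 0.27
finger_force: 30.0
```

>>> step_arm([
  [14,0,0,-0.5,0],
  [14,0,0,-0.5,0],
  [14,0,0,-0.5,0],
  [14,0,0,-0.5,0],
  [14,0,0,-0.5,0],
  [14,0,0,-0.5,0],
])

```text
t: 18.5
ee_pos: [630.5, -32.5, 223.8]
ee_rot: [-0.303, 3.124, -0.002]
ft_force: [-1.1, -0.3, 16.1]
grip_width: 0.268
finger_force: 30.0
```

Held about 18 N for 0.75 s. Lifting out now and carrying the rod back.

>>> step_arm([
  [14,0,0,-15,0],
  [14,0,0,-45,0],
  [14,0,0,-80,0],
  [14,0,0,-80,0],
  [14,3,40,-80,0],
  [14,8,95,-80,0],
  [14,13,150,-80,0],
  [14,18,205,-80,0],
  [14,23,255,-80,0],
  [14,26.2,293,-80,0],
  [14,26.2,293,-80,0],
  [14,26.2,293,-80,0],
])

```text
t: 20.0
ee_pos: [548.0, 249.4, 300.1]
ee_rot: [0.302, -3.125, 0.001]
ft_force: [-1.1, -0.3, -0.9]
grip_width: 0.268
finger_force: 30.0
```

Run:
```python
from h import *
print(manip.state()['ee_pos'],manip.state()['ft_force'])
for n in ('scene','side'):
    a,P,s=look(n); w=P.reshape(-1,3); f=np.isfinite(w).all(1); w=w[f]
    d=np.hypot(w[:,0]-548,w[:,1]-250)
    o=w[(d<50)&(w[:,2]>18)&(w[:,2]<36)]; print(n,'pot',((o.max(0)+o.min(0))/2).round(1),np.ptp(o,0).round(1))
    c=w[(d<30)&(w[:,2]>180)&(w[:,2]<280)]
    print('foot z',np.sort(c[:,2])[:4].round(1))
    for lo,hi in ((184,202),(215,250)):
        q=c[(c[:,2]>lo)&(c[:,2]<hi)]; print(lo,q.mean(0).round(1),((q.max(0)+q.min(0))/2).round(1)) if len(q) else 0
    t=w[(np.hypot(w[:,0]-630.5,w[:,1]+31.5)<16)&(w[:,2]<170)&(w[:,2]>70)]; print('plug',len(t),np.percentile(t[:,2],[5,50]).round(1) if len(t) else 0)
```

```text
[548.00859639 249.37527483 300.08124984] [-1.07757681 -0.27018015 -0.91651911]
scene pot [544.7 249.5  27. ] [70.6 73.7 17.9]
foot z [195.6 196.  196.5 196.9]
184 [542.4 239.1 199.2] [545.4 241.  198.8]
215 [545.1 243.  232.8] [546.5 245.1 233. ]
plug 0 0
side pot [545.8 250.3  25.6] [69.8 75.  15. ]
foot z [193.2 193.6 193.8 194.5]
184 [546.2 237.3 197.7] [548.5 237.7 197.5]
215 [547.9 241.9 233.3] [548.4 242.8 233.2]
plug 0 0
```

>>> step_arm([
  [14,2.3,1.5,40,0],
  [14,2.3,1.5,90,0],
  [14,2.3,1.5,130,0],
  [14,2.3,1.5,150,0],
  [14,2.3,1.5,165,0],
  [14,2.3,1.5,175,0],
  [14,2.3,1.5,180,0],
  [14,2.3,1.5,183,0],
  [14,2.3,1.5,185,0],
  [14,2.3,1.5,185,0],
])

```text
t: 21.35
ee_pos: [545.6, 251.1, 116.6]
ee_rot: [-0.303, 3.127, 0.0]
ft_force: [-0.4, -0.3, -0.8]
grip_width: 0.275
finger_force: 30.0
```

>>> step_arm([
  [14,0,0,1,0],
  [14,0,0,1,0],
])

```text
t: 21.6
ee_pos: [545.5, 251.1, 115.5]
ee_rot: [-0.303, 3.127, -0.0]
ft_force: [-0.1, 0.6, -0.2]
grip_width: 0.267
finger_force: 30.0
```

>>> step_arm([
  [14,0,0,1,0],
  [14,0,0,2,0],
  [14,0,0,2,0],
])

```text
t: 21.98
ee_pos: [545.4, 251.1, 113.3]
ee_rot: [0.303, -3.127, 0.0]
ft_force: [1.0, 0.2, -2.0]
grip_width: 0.275
finger_force: 30.0
```

>>> step_arm([
  [14,0,0,1,0],
  [14,0,0,1,0],
])

```text
t: 22.22
ee_pos: [545.5, 251.1, 112.3]
ee_rot: [0.303, -3.127, 0.0]
ft_force: [0.0, 0.1, -1.4]
grip_width: 0.272
finger_force: 30.0
```

>>> step_arm([
  [14,0,0,1,0],
  [14,0,0,1,0],
])

```text
t: 22.48
ee_pos: [545.7, 251.2, 112.2]
ee_rot: [-0.303, 3.126, 0.0]
ft_force: [-1.3, -0.7, 5.2]
grip_width: 0.275
finger_force: 30.0
```

>>> step_arm([
  [14,0,0,0.5,0],
  [14,0,0,0.5,0],
])

```text
t: 22.72
ee_pos: [545.8, 251.2, 112.1]
ee_rot: [-0.303, 3.126, 0.0]
ft_force: [-2.9, -0.7, 9.0]
grip_width: 0.27
finger_force: 30.0
```

The rod is on the pot floor. Easing off, opening and retreating.

>>> step_arm([
  [14,0,0,-1.2,0],
  [30,0,0,-1.2,0],
  [40,0,0,-1.2,0],
  [50,0,0,-1.2,0],
  [50,0,0,-1.2,0],
  [50,0,0,-1.2,0],
  [50,0,0,-20,0],
  [50,0,0,-60,0],
  [50,0,0,-110,0],
  [50,0,0,-160,0],
  [50,0,0,-160,0],
])

```text
t: 24.1
ee_pos: [546.5, 251.4, 274.9]
ee_rot: [-0.302, 3.12, 0.002]
ft_force: [-0.8, -1.0, -0.6]
grip_width: 0.572
finger_force: 0.0
```

Run:
```python
from h import *
s=manip.state(); print(s['t'],s['ee_pos'],s['grip_width'])
a,P,_=look('scene'); cv2.imwrite('pics/f.png',a)
w=P.reshape(-1,3); w=w[np.isfinite(w).all(1)]; d=np.hypot(w[:,0]-547,w[:,1]-250)
for lo,hi in((45,90),(105,150),(150,160)):
    q=w[(d<28)&(w[:,2]>lo)&(w[:,2]<hi)]; print(lo,q.mean(0).round(1))
```

```text
24.1 [546.51113666 251.39360044 274.88308443] 0.5721592702194864
45 [542.7 244.6  67.8]
105 [541.6 242.6 127.5]
150 [543.2 246.7 155.5]
```

View pics/f.png

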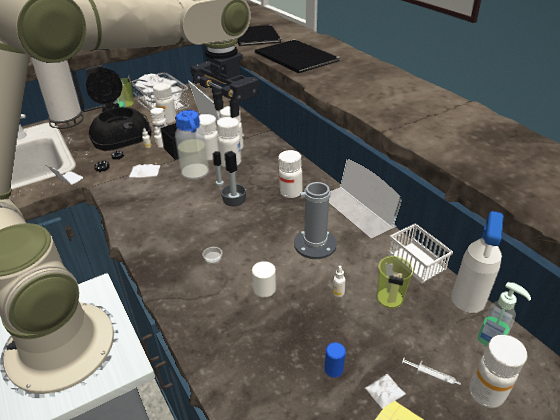

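The final picture shows the rod upright in its pot at (233,178). The fat plug (263,279) and the bystanders are where they were, and the slim plug is inside the column.

```bash
python3 -c "
from station import manip
print(manip.finish_job())"
```

```text
the job is handed in; nothing more can be done
None
```

Job handed in at about 24 s: slim plug loaded, both plugs pressed onto the stop with about 18 N held for 0.75 s (peak reading about 22 N), rod back upright in its pot, and the fat plug and bystanders not touched; the job gave no verdict.

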